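Shut and pin the gate of a board test fixture

ROBOT

A 6-joint arm with a two-finger parallel gripper is mounted at the origin on the work surface. World frame = base frame: x ahead of the robot, y to its left, z up, the work surface at z = 0. Lengths are in m, angles in rad, forces in N, time in s.
With the tool pointing down it reaches from about 0.35 to 0.975 m from the base axis. Payload 4.9 kg.
Tool frame: the origin (TCP) lies midway between the tips of the shut fingers; the grasp point (between the pads) lies 19 mm behind it (manip.pinch_z is the distance from the TCP to the grasp point, in m); z points along the fingers, y is the direction in which the jaws open and shut (so a half turn about z gives the same grasp; the last joint's range is limited). The gripper opens to 85 mm and grips with 20 to 120 N. Pads are 22 mm wide; open, the fingers measure 114 mm over their backs; the gripper's body (76 mm by 85 mm) begins 54 mm behind the grasp point. The pads swing forward as they close: fully open they stand 13 mm farther back than shut.
Start: joints at [0.983, 0.053, 1.613, -0, 1.476, -0.119], TCP at [0.282, 0.558, 0.231] pointing down, gripper open.
Joint ranges: [-3.01, 3.01], [-1.01, 2.22], [0.06, 2.58], [-1.02, 4.17], [0.09, 2.62], [-3.14, 3.14]. Speed limits (rad/s): [2.57, 2.57, 3.14, 3.14, 3.14, 3.14].

INTERFACE

Orientations are given as a unit quaternion [w, x, y, z].
In Python, from plant import manip gives the robot as it stands.
- The arm moves only by the tool drive_tool, never from a script. Its argument "commands" is text: rows parted by semicolons, each of 5 numbers parted by spaces: the finger opening in mm, from 0 to 85.4, then the shift along the tool's x, y, z in units of 30 mm (1.0 is 30 mm), then the turn about the tool's z in degrees. A call has exactly 8 rows; each row shifts and turns the commanded pose from where the row before left it, along the tool's axes as they then stand; what a row does not reach is not made up. A row lasts 1/8 s, in which the tool goes at most 62.5 mm and 10.7 degrees, less where a joint would pass 70% of its speed; a pose out of reach is approached as far as the arm can. A call is refused whole if a number of a shift passes 1 or a number of a turn 10.7, either way. A call with a gripper value outside its range is refused whole. The fingers move at their own pace and stop on an object; the grip force is fixed at half the most. Time passes only in rows, so rows that do not move let the fingers close, or fill a call up. It gives the time, the measured TCP pose, the force and the opening at its end, in the units of the state.
- manip.state(): the state, without advancing time (a new reading comes with each control period).
- manip.grab_frame(name): name is "scene" or "top"; returns the picture (420x560x3 uint8, red, green, blue); there is no depth.
- manip.camera_params(name): a dict with "fx", "fy", "cx", "cy" (pixels), "xyz" and "orientation" of the camera in the world. Camera axes: x right, y down, z forward; pixel columns grow to the right and rows downward; lengths in m; the calibration is good to about 2 mm. A picture is of the moment at which its call begins. camera_params takes no time and is no camera call.
- manip.job_done(): hands the job in, once; it reports no verdict.
The state is a dict: "time": time; "joint_pos": joint angles; "joint_vel": joint speeds; "joint_efforts": joint torques, N m; "tool_pos": TCP position; "tool_rot": TCP orientation; "contact_force": force on the tool from outside, world axes, zero at the start; "ft_torque": the same for the moment, N m; "gripper_width": opening from 0.0 (shut) to 1.0 (fully open).
Only numpy, scipy, OpenCV 4.12 (cv2) and the standard library are available. Lean on these libraries where they do the work, as an engineer would, in place of code of your own. Each camera call takes 0.05 s, during which the arm holds its last target. There are 200 camera calls.

TASK

Swing the gate of the board test fixture fully down onto its stop. Then draw the longer of the two ball-lock pins out of the parking block and, holding its thumb button in, push it through the gate's lugs until its collar is home against the outer lug; let go so that the button springs out and the pin locks. Leave the short pin and the other things on the bench where they are.

Things in the scene. Friction and masses are not known exactly. Their poses are not given: they have to be found in the camera images.
- fixture: Board test fixture, fixed: grey box 240 (x) x 280 (y) x 75 mm, a circuit board on top. Origin under its centre, z up, its front (robot side) faces its -x. From the middle of the front two steel lugs stand out 55 mm, 50 to 98 mm above the bench, each 12 mm thick along y, inner faces at y = -9 and +9, outer at -21 and +21 mm. A level 11.6 mm hole along y runs through both at x = -155, z = 75 mm.
- lug_mouth (a point): Mouth of the hole on the outer face of the fixture's -y side lug; axes as the fixture's. The pin goes in here along +y, through lug, tongue and lug, 42 mm deep in all. Home = the pin's collar against this face: pin's origin on this point, its y along this y.
- gate_hinge (a point): Middle of the gate's hinge line (parallel to the fixture's y) at the back of the fixture, x = 115 mm, z = 98 mm in its frame. The shut gate is a frame 24 cm wide whose top lies 104 mm above the bench and which reaches forward to the fixture's x = -119 mm.
- gate (a joint): Gate angle in rad: 0 = fully down on its stop (holes aligned), growing as its front edge rises about the hinge. A friction hinge: the gate stays where it is left and yields to 1 to 5 N pushing down at the knob. Starts 0.35 to 0.75.
- gate_tongue (a point): Centre of the 12.6 mm hole in the steel tongue (16 mm thick along y, 50 mm tall) that stands out 65 mm at the middle of the gate's front. It drops between the lugs, and its hole lines up with theirs only when the gate is fully down.
- gate_knob (a point): Top of the black knob (28 mm across) at the middle of the gate's front rail: the place to push. With the gate shut it lies 222 mm forward of the hinge line, 30 mm above it (128 mm above the bench); it turns with the gate.
- pin: The longer ball-lock pin, about 0.11 kg. Origin on its axis at the shoulder (the collar's face towards the tip); y runs along the shank to the tip, its turn about y has no meaning. Shank 10 mm thick. Behind the shoulder: collar 18 mm across, 4 mm thick; bare neck 10 mm thick, y = -4 to -32 mm; then the head. Starts parked level in the block, tip along the block's +y, collar at the block.
- pin_head (a point): On the longer pin's axis, the button side of its black grip disc (46 mm across, 8 mm thick: y = -32 to -40 mm). Behind it the metal thumb button, 32 mm across, outer face at y = -51.5 mm, pressed -46.5. One finger on the button and one on the disc's neck side, their tips just above the neck, squeeze the button in and carry the pin level: 19.5 mm apart at first, 14.5 when pressed.
- pin_tip (a point): Tip of the longer pin, 58 mm from its shoulder; the last 5 mm are a bullet nose tapering to 5 mm. Its two locking balls sit 46.7 mm from the shoulder.
- pin_button (a joint): Travel of the longer pin's thumb button in m: 0 = out (two balls stand 3 mm out of the shank and pass none of the holes), 0.005 = fully in (balls flush, they pass). Spring: 3 N at the start, 8 N fully in; released, it comes out again by itself, once the balls are clear of the holes.
- short_pin: A pin with the same head but a shank only 38 mm long, parked in the other hole of the block; too short to lock the gate. To be left alone. Origin and axes as the longer pin's.
- pin_block: Parking block, fixed: aluminium, 118 (x) x 26 (y) x 76 mm tall, on a foot 150 x 46 mm; origin under its centre, z up. Two level 11.4 mm holes along y at x = -32 and +32 mm, z = 60 mm, hold the pins (either pin in either hole), collars on its -y face, tips out of its +y face. To take a pin out, press its button and pull it straight along -y by 60 mm or more.
- multimeter: Bystander: the hand-held multimeter, a grey slab 170 x 84 x 34 mm lying flat; to be left where it is.
- module: Bystander: a small circuit module on brass feet, 75 x 55 mm, 33 mm tall with its heat sink; to be left where it is.
- screwdriver: Bystander: a screwdriver lying flat, 190 mm long; to be left where it is.
- tape: Bystander: a roll of tape lying flat, 90 mm across, 20 mm tall; to be left where it is.
- spray_can: Bystander: a spray can standing, 60 mm across, 190 mm tall; to be left where it is.
- tin: Bystander: a tin standing, 85 mm across, 100 mm tall; to be left where it is.
- wrench: Bystander: a wrench lying flat, 150 mm long; to be left where it is.

How it is judged:
On the way, in this order (a step that is already met when the one before it is completed fails the run):
1. the gate is fully down on its stop (value of joint gate below 0.012 rad), for 0.2 s.
2. the longer pin is part-way into the lugs with its thumb button held in (x of pin in the frame of lug_mouth between -0.003 and 0.003 m and z of pin in the frame of lug_mouth between -0.003 and 0.003 m and angle between the y axis of pin and the y axis of lug_mouth, either way round below 0.1 rad and y of pin in the frame of lug_mouth between -0.05 and -0.008 m and value of joint pin_button above 0.003 m), for 0.05 s.
At the end, for the whole second after the job is handed in: The gate is fully down (under 0.012 rad) and the longer pin is through both lugs and the tongue: its shoulder within 4 mm of the outer lug's face, its axis within 3 mm and 0.1 rad of the holes', its thumb button out again (under 1 mm of travel), everything at rest (value of joint gate below 0.012 rad and y of pin in the frame of lug_mouth between -0.004 and 0.002 m and x of pin in the frame of lug_mouth between -0.003 and 0.003 m and z of pin in the frame of lug_mouth between -0.003 and 0.003 m and angle between the y axis of pin and the y axis of lug_mouth, either way round below 0.1 rad and value of joint pin_button below 0.001 m and linear speed of pin below 0.02 m/s); the robot touches nothing.
It fails at once if the short pin is moved more than 25 mm (distance of short_pin from where it was at the start of the episode above 0.025 m).
It fails at once if a bystander on the bench is moved more than 25 mm (distance of any of multimeter, module, screwdriver, tape, spray_can, tin, wrench from where it was at the start of the episode above 0.025 m).
It also fails if it takes over 51 s, if anything falls off the work surface, if the arm or the gripper's body presses on something with over 40 N, if the wrist force passes 120 N, or if a joint passes its speed limit or range.

## Working session

There is one attempt and no reset: what is moved stays moved. The work goes in short steps, Python scripts to look and compute and a tool call to move; the robot and the scene stay as the last step left them, time stands still between calls to the robot, and variables do not carry over. Pictures are saved under pics/ and viewed, about 8 in all and at most 12, crops included, and the job is handed in when it is done.

Besides the shell and the picture viewer there is one more tool, called after "Call:" by a JSON object that holds its "name" and its "arguments". drive_tool: Moves the arm, as the interface text tells. Its arguments: {"type":"object","properties":{"commands":{"type":"string"}},"required":["commands"]}

```bash
mkdir -p pics; ls
python3 - <<'E'
from plant import manip
import cv2,numpy as np
for n in("scene","top"):
    p=manip.camera_params(n);print(n,{k:np.round(v,4).tolist() for k,v in p.items()})
    im=manip.grab_frame(n);cv2.imwrite(f"pics/{n}0.png",im[:,:,::-1])
    np.save(f"pics/{n}0.npy",im)
print(manip.state(),manip.pinch_z)
E
```

```text
pics
scene {'fx': 381.0074, 'fy': 381.0074, 'cx': 281.0021, 'cy': 206.1067, 'xyz': [1.1428, -0.6311, 0.7149], 'orientation': [-0.4331, 0.822, 0.3301, -0.1667]}
top {'fx': 452.3898, 'fy': 452.3898, 'cx': 284.747, 'cy': 203.8139, 'xyz': [0.3614, -0.0178, 1.1848], 'orientation': [-0.0615, 0.7054, -0.7033, 0.0641]}
{'time': 0.1, 'joint_pos': array([ 9.83022560e-01,  5.33074295e-02,  1.61416193e+00, -2.36307012e-05,
        1.47601298e+00, -1.19020110e-01]), 'joint_vel': array([ 0.00038468,  0.00042116, -0.00403146,  0.00184662, -0.00096582,
        0.0022742 ]), 'joint_efforts': array([ 6.44641887e-05, -3.94903708e+01, -3.71362925e+01, -1.29675736e-04,
        3.90005283e-03, -2.22683951e-05]), 'tool_pos': array([0.28205754, 0.55709618, 0.23017255]), 'tool_rot': array([-3.15962135e-04,  2.32235695e-01,  9.72659082e-01, -8.90521408e-04]), 'contact_force': array([ 0.16144101,  0.28061335, -0.08740984]), 'ft_torque': array([-0.03458303,  0.03572736,  0.02345746]), 'gripper_width': 0.9987983430166567} 0.0187
```

View pics/top0.png

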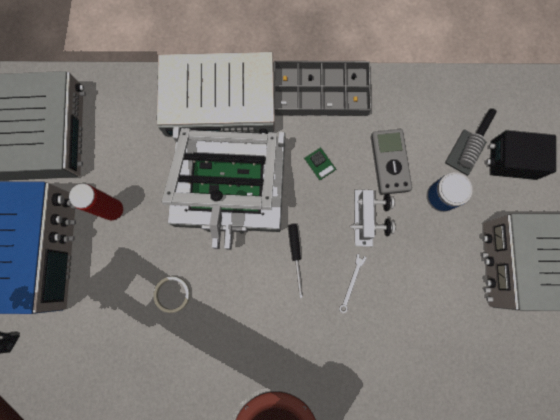

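View pics/scene0.png

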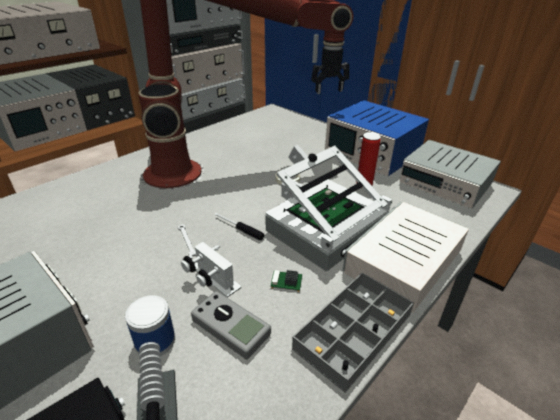

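The top view has world +x up and +y to the left. The fixture is at about (225,185) and the parking block at about (365,218), with the pin heads on its right at about (390,203) and (390,227). I'll zoom in on both.

```bash
cat > h.py <<'E'
import numpy as np,cv2
from scipy.spatial.transform import Rotation as R
from plant import manip
def cam(n):
    p=manip.camera_params(n);q=p["orientation"];return p,R.from_quat([q[1],q[2],q[3],q[0]]).as_matrix(),np.array(p["xyz"])
def ray(n,u,v):
    p,M,c=cam(n);d=M@np.array([(u-p["cx"])/p["fx"],(v-p["cy"])/p["fy"],1]);return c,d/np.linalg.norm(d)
def onz(n,u,v,z):
    c,d=ray(n,u,v);return c+d*(z-c[2])/d[2]
def proj(n,P):
    p,M,c=cam(n);x=(np.atleast_2d(P)-c)@M;return np.c_[p["fx"]*x[:,0]/x[:,2]+p["cx"],p["fy"]*x[:,1]/x[:,2]+p["cy"]]
def tri(a,b):
    (c1,d1),(c2,d2)=ray("top",*a),ray("scene",*b)
    s=np.linalg.lstsq(np.c_[d1,-d2],c2-c1,rcond=None)[0];p,q=c1+s[0]*d1,c2+s[1]*d2
    return (p+q)/2,np.linalg.norm(p-q)
def crop(im,x0,y0,w,h,k):
    return cv2.resize(im[y0:y0+h,x0:x0+w],None,fx=k,fy=k,interpolation=cv2.INTER_CUBIC)
E
python3 - <<'E'
from h import *
t=cv2.imread("pics/top0.png");s=cv2.imread("pics/scene0.png")
a=crop(t,340,180,65,75,6);b=crop(t,155,120,135,135,3)  
c=np.zeros((450,795+5,3),np.uint8);c[:450,:390]=a;c[:405,392:797]=b
cv2.imwrite("pics/c1.png",c)
a=crop(s,170,215,80,90,5);b=crop(s,260,130,135,140,3)
c=np.zeros((450,810,3),np.uint8);c[:450,:400]=a;c[:420,402:807]=b
cv2.imwrite("pics/c2.png",c[:,:800])
E
```

```text
(no output)
```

View pics/c1.png

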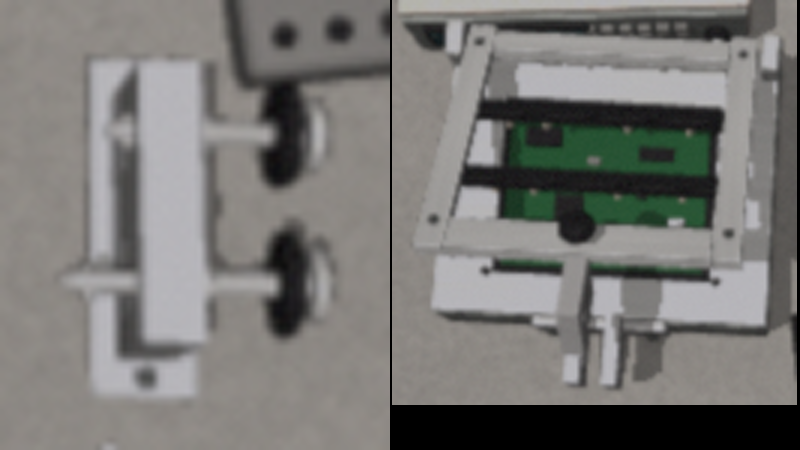

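View pics/c2.png

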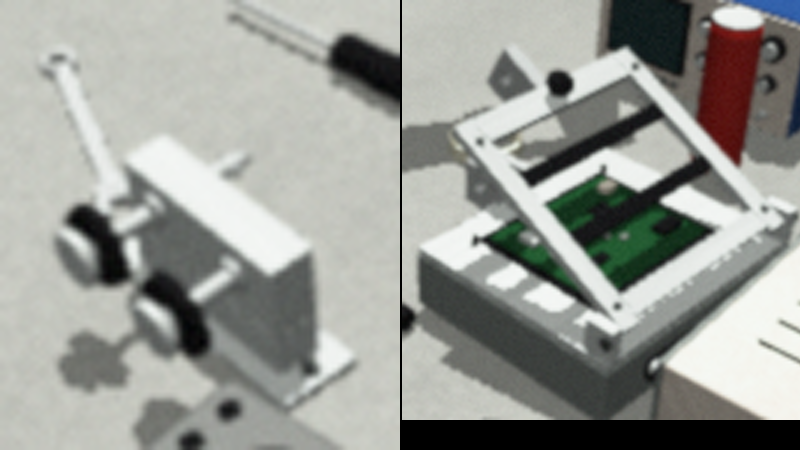

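The longer pin is the one nearer the robot: its tip sticks out at crop (65,280) and its head is at (290,280). The −y lug is at crop (610,350), and the knob is at (577,225) in top and (560,83) in scene. Next I'll measure from these points.

```bash
cat > m.py <<'E'
from h import *
A=lambda x,y:(340+(x+.5)/6-.5,180+(y+.5)/6-.5)
B=lambda x,y:(155+(x-392+.5)/3-.5,120+(y+.5)/3-.5)
C=lambda x,y:(170+(x+.5)/5-.5,215+(y+.5)/5-.5)
D=lambda x,y:(260+(x-402+.5)/3-.5,130+(y+.5)/3-.5)
r=lambda v:np.round(np.asarray(v),4)
if __name__=="__main__":
    print("blocktop",*[r(onz("top",*A(*p),.076)[:2]) for p in [(137,58),(207,60),(210,345),(143,343)]])
    print("block scene",*[r(onz("scene",*C(*p),.076)[:2]) for p in [(126,165),(172,137),(312,248),(272,275)]])
    print("pin tip/shank base/neck/btn",*[r(onz("top",*A(*p),.060)[:2]) for p in [(65,280),(134,281),(215,282),(275,283),(322,284)]])
    print("disc",*[r(onz("top",*A(*p),.060)[:2]) for p in [(286,220),(286,338),(270,283),(306,283)]])
    print("btn tri",[ (r(a),round(b,4)) for a,b in [tri(A(325,284),C(75,256))]])
    print("fix front corners z75",*[r(onz("top",*B(*p),.075)[:2]) for p in [(432,312),(768,325)]])
    print("lug z98",*[r(onz("top",*B(*p),.098)[:2]) for p in [(598,375),(620,376),(622,320),(602,316)]])
    print("knob",*tri(B(575,224),D(560,80)))
    print("gate corners",[r(tri(B(*a),D(*b))[0]).tolist() for a,b in [((478,42),(635,66)),((743,54),(617,307)),((433,219),(480,142))][:1]])
    print("hinge bar",r(tri(B(743,54),D(617,307))[0]),"front -y corner screw",r(tri(B(729,233),D(480,142))[0]),"front +y",r(tri(B(433,219),D(634,66))[0]))
E
python3 m.py
```

```text
blocktop [ 0.5984 -0.2162] [ 0.5976 -0.2455] [ 0.4782 -0.2428] [ 0.479  -0.2154]
block scene [ 0.485  -0.2425] [ 0.484  -0.2129] [ 0.5988 -0.2165] [ 0.5993 -0.2417]
pin tip/shank base/neck/btn [ 0.5069 -0.1864] [ 0.5066 -0.2152] [ 0.5063 -0.249 ] [ 0.506  -0.2741] [ 0.5056 -0.2937]
disc [ 0.5326 -0.2797] [ 0.4829 -0.2778] [ 0.5059 -0.272 ] [ 0.506 -0.287]
btn tri [(array([ 0.5065, -0.2929,  0.0616]), np.float64(0.0039))]
fix front corners z75 [0.51   0.2666] [ 0.5001 -0.0101]
lug z98 [0.4565 0.1256] [0.4558 0.108 ] [0.5009 0.1074] [0.5041 0.1236]
knob [0.55417146 0.12821388 0.22354412] 0.0008457045679057823
gate corners [[0.6477, 0.1671, 0.2705]]
hinge bar [0.7204 0.0115 0.1123] front -y corner screw [0.553  0.0186 0.2017] front +y [0.5619 0.2364 0.2023]
```

Call:
{"name": "drive_tool", "arguments": {"commands": "0 0 0 -0.6 -9; 0 0 0 -0.6 -9; 0 0 0 -0.6 -8.9; 0 -0.6 -0.95 0 0; 0 -0.6 -0.95 0 0; 0 -0.6 -0.95 0 0; 0 -0.6 -0.95 0 0; 0 -0.6 -0.95 0 0"}}

```text
time: 1.1
tool_pos: [0.3727, 0.414, 0.2847]
tool_rot: [-0.0, -0.0, 1.0, -0.0]
contact_force: [-0.1, 0.3, 0.1]
gripper_width: 0.004
```

Call:
{"name": "drive_tool", "arguments": {"commands": "0 -0.6 -0.95 0 0; 0 -0.6 -0.95 0 0; 0 -0.6 -0.95 0 0; 0 -0.6 -0.95 0 0; 0 -0.6 -0.95 0 0; 0 -0.6 -0.95 0 0; 0 -0.6 -0.95 0 0; 0 -0.6 -0.95 0 0"}}

```text
time: 2.1
tool_pos: [0.5169, 0.1862, 0.2847]
tool_rot: [-0.0, -0.0, 1.0, -0.0]
contact_force: [-0.1, 0.6, 0.2]
gripper_width: 0.001
```

Call:
{"name": "drive_tool", "arguments": {"commands": "0 -0.6 -0.97 0 0; 0 -0.6 -0.97 0 0; 0 0 0 0.95 0; 0 0 0 0.95 0; 0 0.2 0 0.53 0; 0 0.36 0 0.67 0; 0 0.27 0 0.68 0; 0 0 0 0 0"}}

```text
time: 3.1
tool_pos: [0.5258, 0.129, 0.1695]
tool_rot: [-0.002, -0.001, 1.0, -0.0]
contact_force: [0.7, -0.3, -0.4]
gripper_width: 0.002
```

Call:
{"name": "drive_tool", "arguments": {"commands": "0 0.14 0 0.5 0; 0 0.1 0 0.5 0; 0 0.04 0 0.4 0; 0 0 0 0.1 0; 0 0 0 0 0; 0 0 0 0 0; 0 0 0 0 0; 0 0 0 0 0"}}

```text
time: 4.1
tool_pos: [0.5191, 0.1291, 0.128]
tool_rot: [-0.001, -0.0, 1.0, -0.0]
contact_force: [-5.8, -0.7, 8.8]
gripper_width: -0.007
```

Run:
```python
from h import *
for n in("scene","top"):
    im=manip.grab_frame(n)[:,:,::-1];cv2.imwrite(f"pics/{n}1.png",im)
t=cv2.imread("pics/top1.png");s=cv2.imread("pics/scene1.png")
a=crop(t,155,120,130,140,3);b=crop(s,250,130,135,140,3)
c=np.zeros((420,800,3),np.uint8);c[:,:390]=a;c[:,393:798]=b
cv2.imwrite("pics/c3.png",c)
```

```text
(no output)
```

View pics/c3.png

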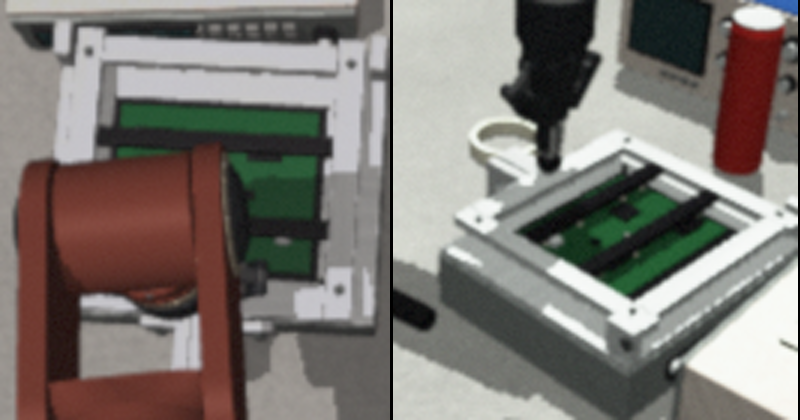

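The gate looks flat. I'll press a little harder to make sure it's on the stop, then lift off and go to the parking block.

Call:
{"name": "drive_tool", "arguments": {"commands": "0 0 0 0.2 0; 0 0 0 0.1 0; 0 0 0 0 0; 0 0 0 0 0; 0 0 0 0 0; 0 0 0 0 0; 0 0 0 0 0; 0 0 0 0 0"}}

```text
time: 5.2
tool_pos: [0.5193, 0.1291, 0.1277]
tool_rot: [-0.002, -0.001, 1.0, -0.001]
contact_force: [-28.9, -3.6, 50.0]
gripper_width: 0.001
```

Call:
{"name": "drive_tool", "arguments": {"commands": "0 0 0 -1 0; 0 0 0 -1 0; 0 0.1 -1 -0.6 0; 32 0.1 -1 0 0; 32 0.1 -1 0 0; 32 0.1 -1 0 0; 32 0 -1 0 0; 32 0 -1 0 0"}}

```text
time: 6.2
tool_pos: [0.5072, -0.052, 0.1951]
tool_rot: [-0.0, -0.0, 1.0, -0.0]
contact_force: [-0.5, 0.3, -0.2]
gripper_width: 0.375
```

Call:
{"name": "drive_tool", "arguments": {"commands": "32 0 -1 0 0; 32 0 -1 0 0; 32 0 -1 0 0; 32 0 -1 0 0; 32 0 -1 0 0; 32 0 -1 0 0; 32 0 -1 0 0; 32 0 -0.7 0 0"}}

```text
time: 7.2
tool_pos: [0.5073, -0.2832, 0.1951]
tool_rot: [-0.0, 0.0, 1.0, 0.0]
contact_force: [0.8, -0.3, -0.2]
gripper_width: 0.378
```

Run:
```python
from h import *
print(manip.state()["tool_pos"],manip.state()["gripper_width"])
for n in("scene","top"):
    im=manip.grab_frame(n)[:,:,::-1];cv2.imwrite(f"pics/{n}2.png",im)
t=cv2.imread("pics/top2.png");s=cv2.imread("pics/scene2.png")
a=crop(t,165,180,80,80,5);b=crop(s,260,150,80,80,5)
c=np.zeros((400,805,3),np.uint8);c[:,:400]=a;c[:,402:802]=b
cv2.imwrite("pics/c4.png",c[:,:800])
```

```text
[ 0.50733614 -0.28315002  0.19511167] 0.37812627222425504
```

View pics/c4.png

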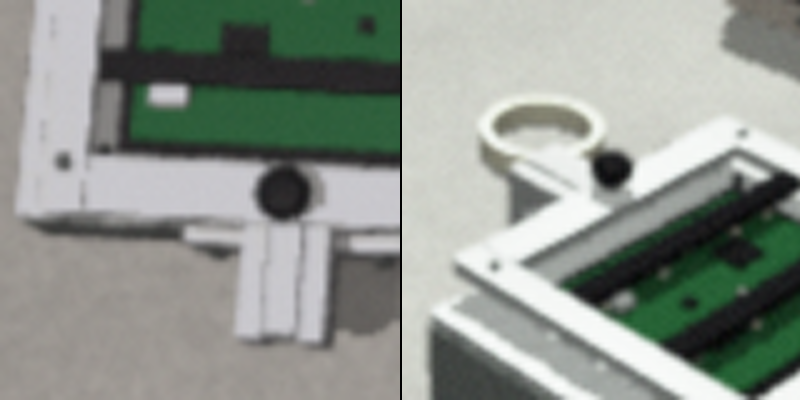

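The gate is shut. In the top crop the knob is at (283,190), and the lugs and tongue run from about (245,230) to (236,336) on the left and out to about (327,340) on the right. In the scene crop the knob is at (612,165).

Run:
```python
from h import *
E=lambda x,y:(165+(x+.5)/5-.5,180+(y+.5)/5-.5)
F=lambda x,y:(260+(x-402+.5)/5-.5,150+(y+.5)/5-.5)
t=cv2.imread("pics/top2.png");g=cv2.cvtColor(t,6).astype(int);s=cv2.cvtColor(cv2.imread("pics/scene2.png"),6)
for v in (229,233,237,240,243,245,247,248,249,250): print(v,g[v,208:236])
# knob blob
def blob(g,x0,y0,w,h,th):
    m=(g[y0:y0+h,x0:x0+w]<th).astype(np.uint8);n,l,st,ce=cv2.connectedComponentsWithStats(m);i=1+st[1:,4].argmax();return ce[i]+[x0,y0],st[i]
print(blob(g,213,211,18,14,90),blob(s,294,176,14,14,80))
k=blob(g,213,211,18,14,90)[0];ks=blob(s,294,176,14,14,80)[0]
print("knob",tri(k,ks),onz("top",*k,.118))
print("front rail screws",onz("top",*E(63,160),.104))
for p in [(236,336),(245,230),(327,340),(330,230),(262,336),(296,338)]:print(p,onz("top",*E(*p),.098)[:2].round(4))
# circuit-board / gate corners
```

```text
229 [ 85  93 104 113 125 168 194 199 199 196 179 192 199 200 200 201 194 148
 179 198 200 195 161 104 106 115 124 164]
233 [149 150 152 148 158 188 200 200 197 179 185 196 199 199 200 199 177 169
 191 199 199 196 139  81  71  87  94  96]
237 [151 146 150 155 170 193 199 199 197 179 191 199 200 199 200 195 161 184
 199 200 199 194 128  72  81  93  96  96]
240 [152 152 155 156 179 195 200 201 196 174 189 199 200 199 201 196 162 185
 198 200 196 174 115  78  83  95  96  99]
243 [157 157 158 161 187 198 200 200 197 180 190 199 200 201 200 195 158 183
 199 202 196 159 102  70  87  95  98  98]
245 [147 150 153 164 189 199 200 201 195 178 188 195 197 197 195 181 166 188
 198 200 196 153  94  76  93 103 103  98]
247 [150 150 153 156 159 155 156 157 149 117 105 108 112 122 126 121 155 185
 193 194 189 135  82  89 139 154 152 141]
248 [153 153 155 153 147 134 124 115 111  95  87 100 114 120 122 125 141 148
 145 142 138 106  77 100 142 153 155 154]
249 [154 153 154 152 151 148 140 134 132 130 129 135 141 144 143 145 145 138
 128 117 113 103  97 117 144 151 153 155]
250 [152 155 155 153 154 153 151 149 148 148 147 149 151 152 151 150 150 148
 143 141 142 139 138 141 147 151 153 156]
(array([221.66386555, 216.57142857]), array([  0,   0,  18,  13, 119], dtype=int32)) (array([301.43589744, 183.56410256]), array([ 4,  5,  8,  7, 39], dtype=int32))
knob (array([0.52069245, 0.12770346, 0.12050904]), np.float64(0.0017932322162573706)) [0.52170148 0.12870964 0.118     ]
front rail screws [0.53560957 0.23839863 0.104     ]
(236, 336) [0.4513 0.1531]
(245, 230) [0.5026 0.1503]
(327, 340) [0.4496 0.1094]
(330, 230) [0.5027 0.1093]
(262, 336) [0.4514 0.1406]
(296, 338) [0.4505 0.1243]
```

Call:
{"name": "drive_tool", "arguments": {"commands": "32 0.03 -0.04 0.8 0.6; 32 0 0 0.9 0; 32 0 0 0.9 0; 32 0 0 0.7 0; 32 0 0 0.5 0; 32 0 0 0.3 0; 32 0 0 0.17 0; 32 0 0 0 0"}}

```text
time: 8.3
tool_pos: [0.5069, -0.2833, 0.068]
tool_rot: [0.0, 0.005, 1.0, -0.0]
contact_force: [-0.3, 0.3, 0.7]
gripper_width: 0.378
```

Run:
```python
from h import *
s=manip.grab_frame("scene")[:,:,::-1];t=manip.grab_frame("top")[:,:,::-1]
cv2.imwrite("pics/scene3.png",s)
c=np.zeros((450,800,3),np.uint8);c[:,:400]=crop(s,165,205,80,90,5);c[:,402:792]=crop(t,340,180,65,75,6)
cv2.imwrite("pics/c5.png",c)
```

```text
(no output)
```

View pics/c5.png

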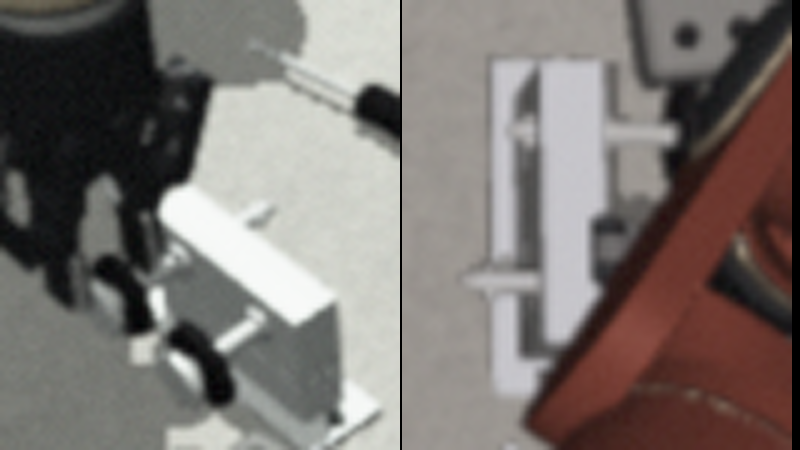

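The fingers straddle the head: the neck-side finger sits between block and disc, and the other is outside the button. Closing now.

Call:
{"name": "drive_tool", "arguments": {"commands": "18 0 0 0 0; 10 0 0 0 0; 10 0 0 0 0; 10 0 0 0 0; 10 0 0 0 0; 10 0 0 0 0; 10 0 0 0 0; 10 0 0 0 0"}}

```text
time: 9.4
tool_pos: [0.5068, -0.2832, 0.0678]
tool_rot: [0.0, 0.005, 1.0, -0.0]
contact_force: [2.2, -0.6, -2.3]
gripper_width: 0.139
```

Run:
```python
from h import *
s=manip.grab_frame("scene")[:,:,::-1];t=manip.grab_frame("top")[:,:,::-1]
c=np.zeros((450,800,3),np.uint8);c[:,:400]=crop(s,165,205,80,90,5);c[:,402:792]=crop(t,340,180,65,75,6)
cv2.imwrite("pics/c6.png",c);print(manip.state()["gripper_width"])
```

```text
0.13783560084222643
```

View pics/c6.png

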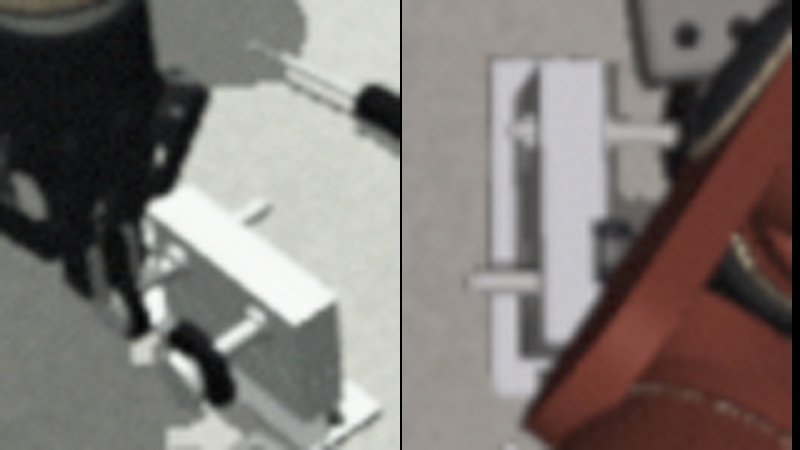

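The grip took: the ball bumps near the tip are gone, so the button is in. The tip is still level at about crop (470,281). Pulling straight out along −y.

Call:
{"name": "drive_tool", "arguments": {"commands": "10 0 -0.2 0 0; 10 0 -0.3 0 0; 10 0 -0.4 0 0; 10 0 -0.4 0 0; 10 0 -0.4 0 0; 10 0 -0.4 0 0; 10 0 -0.4 0 0; 10 0 -0.1 0 0"}}

```text
time: 10.5
tool_pos: [0.506, -0.3624, 0.0682]
tool_rot: [0.0, 0.005, 1.0, -0.0]
contact_force: [-0.8, -0.1, 0.1]
gripper_width: 0.13
```

Call:
{"name": "drive_tool", "arguments": {"commands": "10 0 0 -0.7 0; 10 0 0 -0.9 0; 10 0 0 -0.9 0; 10 0.1 0.7 0 0; 10 0.1 1 0 0; 10 0.1 1 0 0; 10 0.1 1 0 0; 10 0.1 1 0 0"}}

```text
time: 11.5
tool_pos: [0.4911, -0.2171, 0.1416]
tool_rot: [-0.001, 0.004, 1.0, 0.001]
contact_force: [0.2, -0.0, -0.2]
gripper_width: 0.134
```

Call:
{"name": "drive_tool", "arguments": {"commands": "10 0.1 1 0 0; 10 0.1 1 0 0; 10 0.1 1 0 0; 10 0.1 1 0 0.7; 10 0.1 1 0 0.7; 10 0.1 1 0.6 0; 10 0.07 0.85 0.6 0; 10 0 0.2 0.5 0"}}

```text
time: 12.5
tool_pos: [0.4743, -0.0061, 0.09]
tool_rot: [-0.001, 0.016, 1.0, 0.0]
contact_force: [0.5, -0.2, -1.2]
gripper_width: 0.134
```

Run:
```python
from h import *
s=manip.grab_frame("scene")[:,:,::-1];t=manip.grab_frame("top")[:,:,::-1]
cv2.imwrite("pics/top4.png",t);cv2.imwrite("pics/scene4.png",s)
print(manip.state()["tool_pos"],proj("top",[[.4715,.0914,.081]]),proj("scene",[[.4715,.0914,.081],[.4715,.033,.081]]))
c=np.zeros((420,800,3),np.uint8);c[:400,:400]=crop(t,205,195,80,80,5);c[:,402:]=crop(s,220,130,133,140,3)[:,:398]
cv2.imwrite("pics/c7.png",c)
```

```text
[ 0.47378398 -0.00709487  0.08911132] [[238.3973944  239.19940052]] [[281.34633622 193.04738134]
 [267.90696784 200.61014041]]
```

View pics/c7.png

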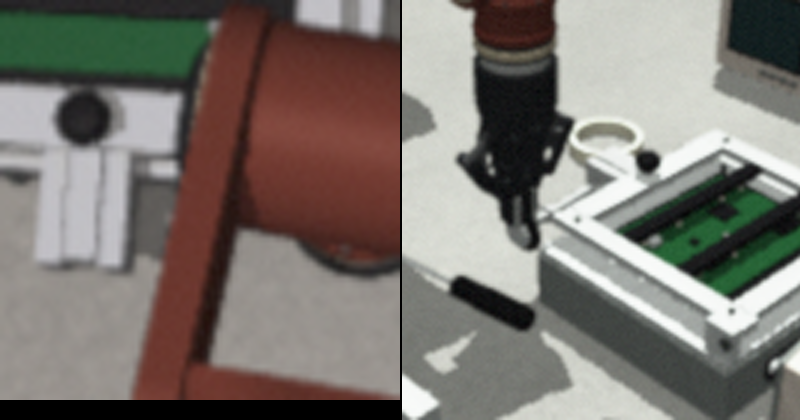

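Run:
```python
from h import *
# lug tip edge per column: 50% between top (200) and front (~115)
g=cv2.cvtColor(cv2.imread("pics/top2.png"),6).astype(float)
for u in (213,214,215,226,227,228):
    c=g[240:253,u];i=np.where(c<158)[0][0];v=240+i-1+(c[i-1]-158)/(c[i-1]-c[i]);print("tip",u,round(v,2),onz("top",u,v,.098)[:2].round(4))
# front rail of gate edge (z .104, fixture x=-119): bright->dark vertical edges
for u in range(172,206,6):
    print(u,g[216:232,u].astype(int))
# outer lug right edge
for v in (236,239,242):
    c=g[v,226:236];i=np.where(c<140)[0][0];x=226+i-1+(c[i-1]-140)/(c[i-1]-c[i]);print("outer",onz("top",x,v,.098)[:2].round(4))
g0=cv2.cvtColor(cv2.imread("pics/top0.png"),6).astype(float)
# pin shank centre rows near tip and neck
for u in (352,354,356,358,376,378,380,382):
    c=g0[220:234,u];print(u,c.astype(int))
```

```text
tip 213 246.92 [0.4511 0.1502]
tip 214 246.95 [0.451  0.1478]
tip 215 246.97 [0.451  0.1454]
tip 226 247.73 [0.4492 0.119 ]
tip 227 247.69 [0.4493 0.1166]
tip 228 247.61 [0.4495 0.1142]
172 [188 190 192 193 195 197 192 151  92  94 134 150 153 152 155 154]
178 [200 200 199 199 199 196 147 100  74  62  73 129 151 153 154 153]
184 [199 200 199 200 200 196 146 117  99  73  67 111 140 148 147 153]
190 [200 200 200 199 201 196 176 150 124  85  64  83 131 148 151 153]
196 [201 199 201 200 200 200 195 162 115  77  59  72 131 150 152 153]
202 [200 201 199 200 200 199 195 151 118 156 177 175 136 137 152 153]
outer [0.4775 0.1104]
outer [0.4702 0.1108]
outer [0.463  0.1108]
352 [138 138 136 132 118 136 163 158 133 132 137 136 136 137]
354 [116 114 118 110 125 145 168 166 157 145 134 130 131 129]
356 [180 177 157 137 121 139 168 163 148 163 176 180 180 180]
358 [156 155 145 123 110 135 167 162 141 161 174 175 177 175]
376 [124 122 103  90  93 119 150 163 149 133 127 126 122 124]
378 [133 132 132 128 108 121 155 166 149 137 134 136 133 137]
380 [136 134 134 133 113 125 156 169 149 137 137 134 135 136]
382 [140 139 136 117 102 125 156 167 152 138 134 134 137 139]
```

Call:
{"name": "drive_tool", "arguments": {"commands": "10 0.1 0 0.1 0; 10 0.05 0 0.1 0; 10 0 0.2 0 0; 10 0 0.2 0 0; 10 0 0 0 0; 10 0 0 0 0; 10 0 0 0 0; 10 0 0 0 0"}}

```text
time: 13.6
tool_pos: [0.4721, 0.0038, 0.0858]
tool_rot: [-0.0, 0.017, 1.0, -0.0]
contact_force: [0.2, -0.4, -1.3]
gripper_width: 0.135
```

Run:
```python
from h import *
s=manip.grab_frame("scene")[:,:,::-1];t=manip.grab_frame("top")[:,:,::-1]
T=manip.state()["tool_pos"];print(T,manip.state()["tool_rot"])
cv2.imwrite("pics/top5.png",t);cv2.imwrite("pics/scene5.png",s)
y=np.array([.036,.9994,0]);sh=T+.0395*y;sh[2]=.075
print("exp tip,shoulder top",proj("top",[sh+.058*y,sh]),"scene",proj("scene",[sh+.058*y,sh]))
c=np.zeros((400,800,3),np.uint8);c[:,:400]=crop(t,210,215,50,50,8);c[:,402:]=crop(s,245,165,50,50,8)[:,:398]
cv2.imwrite("pics/c8.png",c)
```

```text
[0.47210626 0.00386139 0.08577635] [-2.88054509e-05  1.71720469e-02  9.99852549e-01  1.73860089e-05]
exp tip,shoulder top [[234.63883782 237.7597827 ]
 [258.21232113 238.67817549]] scene [[284.4869264  193.94737689]
 [270.83403368 201.16126301]]
```

View pics/c8.png

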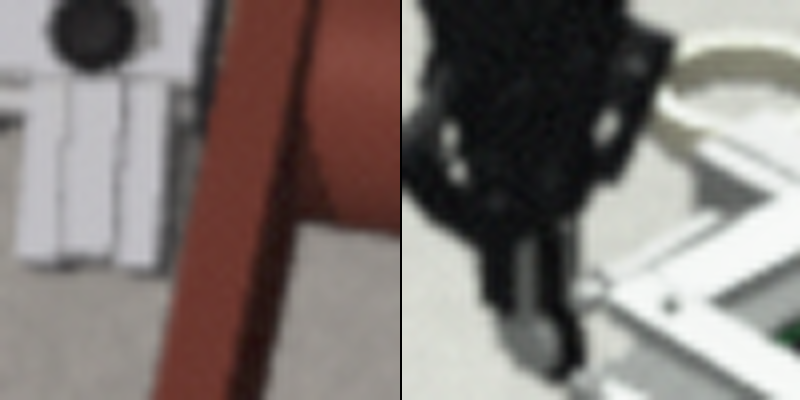

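Call:
{"name": "drive_tool", "arguments": {"commands": "10 0.1 0 0.1 0; 10 0 0 0 0; 10 0 0 0 0; 10 0 0 0 0; 10 0 0 0 0; 10 0 0 0 0; 10 0 0 0 0; 10 0 0 0 0"}}

```text
time: 14.7
tool_pos: [0.4691, 0.004, 0.0828]
tool_rot: [0.0, 0.017, 1.0, 0.0]
contact_force: [0.8, -0.3, -0.5]
gripper_width: 0.135
```

Call:
{"name": "drive_tool", "arguments": {"commands": "10 0 0.1 0 0; 10 0 0.1 0 0; 10 0 0.1 0 0; 10 0 0.1 0 0; 10 0 0.1 0 0; 10 0 0.05 0 0; 10 0 0 0 0; 10 0 0 0 0"}}

```text
time: 15.7
tool_pos: [0.4691, 0.021, 0.0823]
tool_rot: [-0.001, 0.017, 1.0, 0.001]
contact_force: [-1.6, 1.4, -3.4]
gripper_width: 0.131
```

Call:
{"name": "drive_tool", "arguments": {"commands": "10 0 0.1 0.02 0; 10 0 0.1 0 0; 10 0 0.1 0 0; 10 0 0.1 0 0; 10 0 0.1 0 0; 10 0 0.1 0 0; 10 0 0.1 0 0; 10 0 0 0 0"}}

```text
time: 16.7
tool_pos: [0.4703, 0.042, 0.0821]
tool_rot: [-0.0, 0.017, 1.0, 0.0]
contact_force: [-3.8, 0.4, -3.1]
gripper_width: 0.13
```

Call:
{"name": "drive_tool", "arguments": {"commands": "10 0.03 0.1 0.02 0; 10 0 0.1 0 0; 10 0 0.1 0 0; 10 0 0.1 0 0; 10 0 0.1 0 0; 10 0 0.1 0 0; 10 0 0.1 0 0; 10 0 0 0 0"}}

```text
time: 17.7
tool_pos: [0.4702, 0.0612, 0.0823]
tool_rot: [-0.0, 0.017, 1.0, -0.002]
contact_force: [-6.1, -8.4, 2.6]
gripper_width: 0.135
```

Call:
{"name": "drive_tool", "arguments": {"commands": "10 0.06 0 0 0; 10 0 0.1 0 0; 10 0 0.1 0 0; 10 0 0.1 0 0; 10 0 0 0 0; 10 0 0 0 0; 10 0 0 0 0; 10 0 0 0 0"}}

```text
time: 18.7
tool_pos: [0.4697, 0.0712, 0.0827]
tool_rot: [0.001, 0.017, 1.0, -0.0]
contact_force: [-2.3, -3.8, 2.2]
gripper_width: 0.131
```

Call:
{"name": "drive_tool", "arguments": {"commands": "10 0 0.1 0 0; 10 0 0.1 0 0; 10 0 0.05 0 0; 10 0 0 0 0; 10 0 0 0 0; 10 0 0 0 0; 10 0 0 0 0; 10 0 0 0 0"}}

```text
time: 19.7
tool_pos: [0.47, 0.0722, 0.0835]
tool_rot: [0.0, 0.017, 1.0, -0.008]
contact_force: [-6.2, -28.8, 7.5]
gripper_width: 0.133
```

Call:
{"name": "drive_tool", "arguments": {"commands": "10 0 -0.15 0 0; 10 0 0 0 0; 20 0 0 0 0; 32 0 0 0 0; 32 0 0 0 0; 32 0 0 0 0; 32 0 0 0 0; 32 0 0 0 0"}}

```text
time: 20.7
tool_pos: [0.4689, 0.0747, 0.0816]
tool_rot: [0.0, 0.017, 1.0, 0.0]
contact_force: [1.1, -0.2, 0.7]
gripper_width: 0.374
```

Call:
{"name": "drive_tool", "arguments": {"commands": "32 0 -0.1 0 0; 32 0 0 0 0; 32 0 0 -0.3 0; 32 0 0 -0.8 0; 32 0 0 -1 0; 32 0 -0.8 -1 0; 32 0 -1 -0.7 0; 32 0 -1 0 0"}}

```text
time: 21.7
tool_pos: [0.4673, -0.0134, 0.1991]
tool_rot: [0.003, 0.017, 1.0, -0.0]
contact_force: [0.1, -0.9, -0.7]
gripper_width: 0.375
```

Call:
{"name": "drive_tool", "arguments": {"commands": "32 0 -1 0 0; 32 0 -1 0 0; 32 0 -1 0 0; 32 0 -1 0 0; 32 0 -1 0 0; 32 0 0 0 0; 32 0 0 0 0; 32 0 0 0 0"}}

```text
time: 22.7
tool_pos: [0.4608, -0.1615, 0.1957]
tool_rot: [0.0, 0.017, 1.0, 0.0]
contact_force: [-0.3, -0.8, 0.4]
gripper_width: 0.373
```

Run:
```python
from h import *
s=manip.grab_frame("scene")[:,:,::-1];t=manip.grab_frame("top")[:,:,::-1]
print(manip.state()["tool_pos"],manip.state()["contact_force"])
cv2.imwrite("pics/top6.png",t);cv2.imwrite("pics/scene6.png",s)
c=np.zeros((400,800,3),np.uint8);c[:,:400]=crop(t,200,205,80,80,5);c[:,402:]=crop(s,245,150,80,80,5)[:,:398]
cv2.imwrite("pics/c9.png",c)
```

```text
[ 0.46081116 -0.16152592  0.19566625] [-0.224913   -0.12909814  0.01913149]
```

View pics/c9.png

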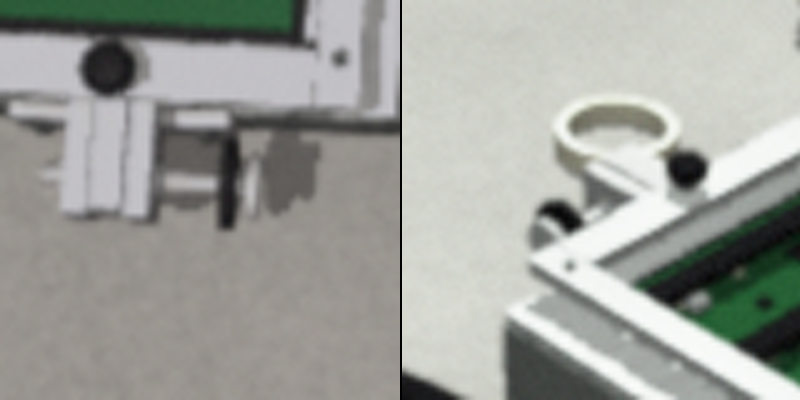

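Run:
```python
from h import *
G=lambda x,y:(200+(x+.5)/5-.5,205+(y+.5)/5-.5)
for n,p in dict(tip=(40,177),neckdisc=(219,183),discback=(240,184),btn=(261,186)).items():print(n,onz("top",*G(*p),.075)[:2].round(4))
g=cv2.cvtColor(cv2.imread("pics/top6.png"),6);print(g[240:243,204:256])
ax=lambda y:[.4697+(y-.1108)*.036,y,.075]
print(proj("top",[ax(.1108+.058),ax(.1108-.032),ax(.1108-.0515),ax(.1108-.0465)]))
```

```text
tip [0.4699 0.1675]
neckdisc [0.4672 0.0796]
discback [0.4668 0.0693]
btn [0.4658 0.059 ]
[[146 146 148 149 161 171 173 176 186 191 193 193 189 169 182 192 194 194
  193 190 156 179 193 193 192 167 116 115 121 153 163 164 162 155 153 149
  149 146 140 104  62  40  37  74 106 158 178 148 110  96  93  93]
 [148 148 146 145 143 147 145 158 177 190 194 193 192 173 185 193 193 194
  193 189 156 177 192 194 191 168 118 116 126 164 177 180 179 180 181 181
  181 181 174 119  63  38  44 100 125 172 184 146 118 101  94  95]
 [148 146 146 148 145 145 146 156 180 190 194 193 190 174 185 192 193 192
  194 189 149 175 192 193 191 166 115 106 113 146 160 163 163 166 167 169
  170 171 165 112  55  38  47 102 130 176 186 142 120 104  94  95]]
[[207.11416771 239.23177248]
 [243.74206223 240.65856926]
 [251.6804273  240.96779899]
 [249.64487024 240.88850624]]
```

Run:
```python
from h import *
a=cv2.imread("pics/scene0.png").astype(int);b=cv2.imread("pics/scene6.png").astype(int)
d=abs(a-b).max(2)
print("diff short pin",(d[265:290,195:222]>60).mean(),"tin/meter",(d[290:350,130:270]>60).mean())
print(manip.job_done())
```

```text
diff short pin 0.1451851851851852 tin/meter 0.07178571428571429
the job is handed in; nothing more can be done
None
```

The gate is down on its stop and the long pin is locked through the lugs, by my measurements. I handed the job in at about 22.8 s of the 51 s; it gave no verdict.

**Gate:** I pressed the knob down along its arc. It stopped hard at z = 0.128 m, which is the shut height, and pushed back with 50 N when I pressed on.

**Pin:**
- I gripped it on button and disc; the balls went flush, and it drew out of the block cleanly.
- I pushed it through lug, tongue and lug until the collar met a hard stop at about 29 N. I then opened the fingers, lifted off and moved clear.

**Last checks (top view):**
- The tip stands out on the far side of the lugs.
- The shoulder is within about 1.5 mm of the estimated lug face.
- Tip to button measures about 108.5 mm, against 109.5 mm with the button out and 104.5 mm with it pressed, so the button is out.
- I felt no unplanned contact, and the tool force was about zero at the end.

**Checks that disagreed or were weak:**
- **Grip opening:** it read about 11.5 mm while squeezing, not the expected 14.5 mm. I judged the button pressed from the picture instead.
- **Other things on the bench:** comparing the first and last scene pictures showed differences in 15% of pixels around the short pin and 7% around the tin and multimeter. I put this down to the arm's shadow, but did not look at those areas again before handing in.

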